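# Hood hinge hold test before powering the test manifold

### The job

The hood of the test manifold box has just had its friction hinge rebuilt: lift the hood by its overhanging front lip to about half open (45 degrees) with a light fingertip touch, and let go of it there to see whether it holds by itself. If it stays up, leave it standing where it is and switch the manifold on by feeling for the raised half of the rocker on the control box and pressing it fully down; if the hood drops shut, leave it shut and leave the rocker off. Never press the hood or the switch harder than 20 N, do not push the hood down by hand, and do not disturb the loose parts on the bench.

Things in the scene. Friction and masses are not known exactly. Their poses are not given: they have to be found in the camera images.
- test_box: Test manifold housing, a white open-topped box fixed to the bench, 160 (x) x 180 (y) x 100 (z) mm. Origin: centre of its underside, on the bench. Its x axis points from its front (the side of the hood's lip, facing the robot more or less) to its rear (the hinge), z up. Its manifold block is inside under the hood.
- hood (a joint): Opening angle of the hood in rad: 0 shut, grows as the lip is lifted, 0.785 is half open (45 degrees), stop at 1.6. Its mass is unknown (0.2 to 0.5 kg), its hinge has dry friction of about 0.25 N m, so lifting at the lip takes about 2 to 4 N straight up. Let go at half open, a light hood stays where it is left; a heavy one drops shut by itself within about 2 s (rarely more slowly).
- hood_lip (a point): Middle of the lower front edge of the hood (moves with it). The hood is a flat aluminium plate 190 long x 190 wide x 6 mm thick. Shut, its underside is 101 mm above the bench and its lip overhangs the box's front wall by 30 mm over the full width, free below. The point is 190 mm from the hinge axis along the plate; its z axis is normal to the plate, away from the box.
- hood_hinge (a point): Middle of the hood's hinge axis, at the rear edge of the plate in the middle of its thickness: 80 mm behind the test box's centre and 104 mm above the bench. Its axes are those of the box: the hinge axis is y.
- control_box: Grey metal control box fixed to the bench, 110 (x) x 130 (y) x 70 (z) mm. Origin: centre of its underside, on the bench; x away from the front (robot side), z up. In the middle of its top sits a black switch insert, 64 x 42 mm, with a red rocker.
- switch_mid (a point): Middle of the box's top panel, 70 mm above the bench, axes of the box. The rocker, 52 mm long (x) x 30 mm wide, pivots about y 19 mm above it. Off: far (+x) half level, near (-x) half rising at 0.35 rad to its near end (101 mm above the bench). On: near half level at 92 mm. These heights are nominal: the press-fit switch sits up to 6 mm higher or lower, not measured; it stays put when pressed.
- rocker (a joint): Angle of the rocker in rad: 0 off, 0.35 fully on at a hard stop. Pressing the near half down, best 15 to 25 mm in front of the pivot, turns it on; stiff dry friction of 0.09 N m, so about 4 to 10 N. Its near end moves 3 mm outwards as it goes down. It stays where it is left.
- guided_cylinder: Loose compact aluminium guided cylinder, bystander, about 126 x 66 x 36 mm, lying; origin under the middle of its body block.
- check_valve: Loose brass check valve, bystander, standing, 26 mm diameter, 51 mm high; origin at the centre of its underside.
- mounting_plate: Loose flat steel mounting plate with four holes, bystander, 110 x 80 x 8 mm; origin at the centre of its underside.
- silencer: Loose black plastic silencer, bystander, standing, 30 mm diameter, 60 mm high; origin at the centre of its underside.
Mind the look-alikes: they are no part of the job. What is shaped like the control_box but yellow is not meant.

How it is judged:
By the outcome, as a careful person would: the job done as asked, in the order asked, and still so for the second after the job is handed in, with the robot touching nothing.
It also fails if it takes over 72 s, if anything falls off the work surface, if the arm or the gripper's body presses on something with over 40 N, if the wrist force passes 120 N, or if a joint passes its speed limit or range.

### The arm

A 6-joint arm with a two-finger parallel gripper is mounted at the origin on the work surface. World frame = base frame: x ahead of the robot, y to its left, z up, the work surface at z = 0. Lengths are in m, angles in rad, forces in N, time in s.
With the tool pointing down it reaches from about 0.3 to 0.775 m from the base axis. Payload 14.6 kg.
Tool frame: the origin (TCP) lies between the finger pads, 19 mm behind the fingertips; this is the grasp point; z points along the fingers, y is the line along which they close (so a half turn about z gives the same grasp; the last joint's range is limited). The gripper opens to 94 mm and grips with 3 to 60 N. Pads are 16 mm wide; open, the fingers measure 119 mm over their backs; the gripper's body (75 mm by 177 mm) begins 78 mm behind the grasp point.
Start: joints at [-1.377, 0.3, 1.521, -0, 1.321, -0.067], TCP at [0.142, -0.531, 0.224] pointing down, gripper open.
Joint ranges: [-3.03, 3.03], [-0.79, 2.21], [0.23, 2.52], [-1.04, 4.18], [0, 3.07], [-2.55, 2.55]. Speed limits (rad/s): [2.22, 2.22, 2.57, 3.14, 3.14, 3.14].

### API

Orientations are given as [roll, pitch, yaw] about the fixed x, y, z axes, in that order (R = Rz(yaw) Ry(pitch) Rx(roll)).
In Python, from station import telemetry, viewer, hand_in gives the robot as it stands.
- The arm moves only by the tool step_arm, never from a script. Its argument "plan" is a list of rows, each an object of numbers: "dx", "dy", "dz": the shift along the tool's x, y, z scaled (see below); "rx", "ry", "rz": the turn, a rotation vector about the tool's x, y, z scaled (see below); "claw": the closure, from 0 (fully open) to 1 (shut). In form: [{"dx": .., "dy": .., "dz": .., "rx": .., "ry": .., "rz": .., "claw": ..}, ...]. A call has 1 to 10 rows; each row shifts and turns the commanded pose from where the row before left it, along the tool's axes as they then stand; what a row does not reach is not made up. The controller multiplies each number of a shift by 0.1 m and each number of a turn by 90 degrees. A row lasts 1/10 s, in which the tool goes at most 50 mm and 8.59 degrees, less where a joint would pass 70% of its speed; a pose out of reach is approached as far as the arm can. A call with a number of a shift or a turn outside -1 to 1 is refused whole. A call with a gripper value outside its range is refused whole. The fingers move at their own pace and stop on an object; "grip_force" is the grip in N (left out, the last holds). Time passes only in rows, so rows that do not move let the fingers close. It gives the time, the measured TCP pose, the force, the opening and the grip force at its end, in the units of the state.
- telemetry.get_obs(): the state, without advancing time (a new reading comes with each control period).
- viewer.camera(name): name is "scene" or "top" or "wrist"; returns a dict with "img" (480x640x3 uint8, red, green, blue), "z_map" (480x640 float32, m along the optical axis (not along the pixel's ray), 0 where there is no reading), "fx", "fy", "cx", "cy" (pixels), "R" (3x3) and "t" (3): a world point X has camera coordinates R X + t; the wrist camera has in their place "tool_from_camera" (4x4, takes a point from camera to tool coordinates, whose origin is the TCP and whose axes are the flange's). Camera axes: x right, y down, z forward; pixel columns grow to the right and rows downward; lengths in m; the calibration is good to about 2 mm. A picture is of the moment at which its call begins: read the wrist's pose just before it.
- hand_in(): hands the job in; it is judged then, once.
Trained networks look in a picture, given as the dict that the camera call returned (one of the last four; its "shot" number tells which), for a name from the list of things; names that differ only in an ending like _2 or _b are one class to them, and where a whole thing is asked for, a point or a joint stands for the part that bears it (a point fixed in the world has none). Each returns a list of dicts, best first, with "score" (0 to 1); they miss things now and then, are a little off and sometimes report something else, mostly with a low value. They report only what shows in the picture. A call takes as long as a camera call. They do not tell look-alikes from the thing itself.
- viewer.recognise(target, picture): "rect" ([left, top, right, bottom] in pixels, round what is visible of it).
The state is a dict: "time_s": time; "qpos": joint angles; "joint_vel": joint speeds; "tau": joint torques, N m; "ee_pos": TCP position; "eef_rot": TCP orientation; "force": force on the tool from outside, world axes, zero at the start; "moment": the same for the moment, N m; "grip_width": finger opening in m; "grip_force": force on a finger pad.
Only numpy, scipy, OpenCV 4.12 (cv2) and the standard library are available. Lean on these libraries where they do the work, as an engineer would, in place of code of your own. Each camera call takes 0.05 s, during which the arm holds its last target. There are 200 camera calls.

## Working session

There is one attempt and no reset: what is moved stays moved. The work goes in short steps, Python scripts to look and compute and a tool call to move; the robot and the scene stay as the last step left them, time stands still between calls to the robot, and variables do not carry over. Pictures are saved under pics/ and viewed, at most 10 in all, crops included, and the job is handed in when it is done.

Besides the shell and the picture viewer there is one more tool, called after "Call:" by a JSON object that holds its "op" and its "data". step_arm: Moves the arm, as the interface text tells. Shifts and turns lie within -1 to 1; 1 stands for 0.1 m of shift or 90 degrees of turn. Its arguments: {"type":"object","properties":{"plan":{"type":"array"},"grip_force":{"type":"number"}},"required":["plan"]}

```bash
mkdir -p pics; ls; cat > h.py <<'E'
import numpy as np,cv2
from station import telemetry,viewer
def cloud(p):
    v,u=np.mgrid[:480,:640];z=p["z_map"]
    c=np.stack([(u-p["cx"])/p["fx"]*z,(v-p["cy"])/p["fy"]*z,z],-1)
    w=(c-p["t"])@p["R"]
    w[z==0]=np.nan
    return w
E
python3 - <<'E'
from h import *
for n in("scene","top"):
    p=viewer.camera(n);cv2.imwrite(f"pics/{n}0.png",p["img"][...,::-1])
    np.save(f"{n}.npy",cloud(p)); np.save(f"{n}i.npy",p["img"])
    for t in("test_box","hood","control_box","rocker","guided_cylinder","check_valve","mounting_plate","silencer"):
        print(n,t,[(np.round(r["rect"]).astype(int).tolist(),round(r["score"],2)) for r in viewer.recognise(t,p)[:3]])
print(telemetry.get_obs())
E
```

```text
pics
scene test_box [([198, 229, 293, 342], 0.67), ([354, 232, 423, 303], 0.25), ([169, 198, 179, 212], 0.23)]
scene hood [([199, 228, 294, 310], 0.74)]
scene control_box [([350, 233, 423, 304], 0.78), ([418, 129, 481, 192], 0.56)]
scene rocker [([446, 139, 457, 156], 0.68), ([381, 242, 394, 262], 0.62)]
scene guided_cylinder [([464, 192, 496, 239], 0.72)]
scene check_valve [([350, 231, 421, 302], 0.58), ([201, 229, 294, 339], 0.56)]
scene mounting_plate [([126, 270, 162, 319], 0.96), ([351, 230, 422, 301], 0.5)]
scene silencer [([166, 197, 182, 214], 0.64)]
top test_box [([347, 170, 424, 247], 0.65)]
top hood [([344, 170, 423, 248], 0.77)]
top control_box [([146, 282, 206, 344], 0.77), ([244, 181, 298, 244], 0.73)]
top rocker [([259, 198, 277, 215], 0.71), ([163, 303, 182, 320], 0.57)]
top guided_cylinder [([162, 226, 187, 272], 0.71)]
top check_valve [([345, 169, 422, 249], 0.18)]
top mounting_plate [([455, 207, 488, 243], 0.91)]
top silencer [([446, 296, 457, 306], 0.65)]
{'time_s': 0.9, 'qpos': array([-1.37655460e+00,  2.99885995e-01,  1.52099651e+00,  1.98039717e-05,
        1.32068970e+00, -6.66135446e-02]), 'joint_vel': array([-0.00101495,  0.00072557,  0.00095398, -0.0012609 ,  0.00078917,
        0.00058733]), 'tau': array([ 2.51002612e-04, -5.31652308e+01, -3.52913868e+01,  7.09025119e-02,
        2.13268533e-02,  2.85167584e-05]), 'ee_pos': array([ 0.14184245, -0.5313895 ,  0.22425474]), 'eef_rot': array([ 3.14157098e+00, -1.77843486e-05,  2.60850368e-01]), 'force': array([ 0.81374209,  0.30940229, -0.30107321]), 'moment': array([-0.00634187,  0.01054321,  0.00451763]), 'grip_force': 0.0, 'grip_width': 0.09398273209759807}
```

View pics/scene0.png

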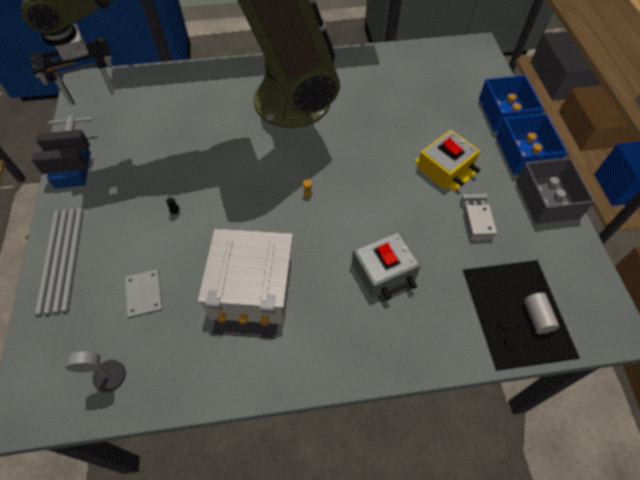

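View pics/top0.png

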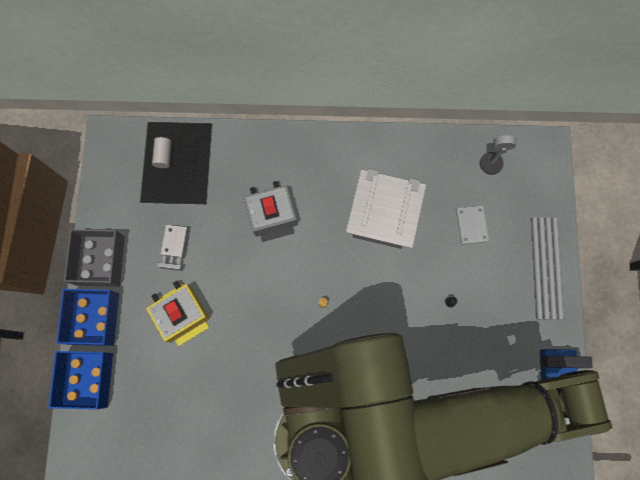

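The scene picture shows the white box at about (247,275), the grey control box at (387,262) and the yellow look-alike at (448,158). In the top picture (up = +x), the hood is at (386,208), the control box at (270,207), the valve at (323,301) and the silencer at (451,300).

```bash
python3 - <<'E'
import numpy as np,cv2
w=np.load("top.npy");im=np.load("topi.npy").astype(int)
def fit(r,lo,hi,mask=None,nm=""):
    l,t,rr,b=r;q=w[t:b,l:rr].reshape(-1,3);c=im[t:b,l:rr].reshape(-1,3)
    m=(q[:,2]>lo)&(q[:,2]<hi)
    if mask: m&=mask(c)
    p=q[m];R=cv2.minAreaRect((p[:,:2]*1000).astype(np.float32))
    print(nm,m.sum(),"z",np.percentile(p[:,2],[5,50,95]).round(4),R);print(cv2.boxPoints(R).round(0).tolist())
fit((335,160,435,258),.095,.112,nm="hood")
fit((235,175,305,250),.06,.078,nm="cbox")
red=lambda c:(c[:,0]>130)&(c[:,1]<60)
fit((250,185,290,225),.05,.13,red,"rocker")
fit((310,290,335,312),.02,.08,nm="valve")
fit((440,290,462,312),.02,.09,nm="sil")
fit((155,215,195,280),.015,.06,nm="cyl")
fit((450,200,495,250),.004,.03,nm="plate")
for u,v in((373,175),(415,182),(260,192),(277,184)):print(u,v,w[v,u])
# rocker profile along
q=w[185:225,250:290].reshape(-1,3);c=im[185:225,250:290].reshape(-1,3);m=red(c);print(q[m][:,2].max(),q[m][:,:2].mean(0))
E
```

```text
hood 3797 z [0.1011 0.1069 0.1113] ((644.9846801757812, -169.4827880859375), (190.2874755859375, 201.30291748046875), 77.6350326538086)
[[526.0, -241.0], [723.0, -284.0], [764.0, -98.0], [567.0, -55.0]]
cbox 1405 z [0.064  0.0709 0.0766] ((642.2327880859375, 163.01535034179688), (112.33285522460938, 130.17005920410156), 17.642520904541016)
[[569.0, 208.0], [608.0, 84.0], [715.0, 118.0], [676.0, 242.0]]
rocker 149 z [0.0806 0.0912 0.1003] ((643.4302368164062, 162.12037658691406), (52.7652473449707, 30.322309494018555), 17.059362411499023)
[[614.0, 169.0], [623.0, 140.0], [673.0, 155.0], [664.0, 184.0]]
valve 60 z [0.0426 0.0515 0.0563] ((377.0251159667969, 3.6771583557128906), (22.616018295288086, 22.50397300720215), 86.41838836669922)
[[365.0, -7.0], [388.0, -8.0], [389.0, 14.0], [367.0, 16.0]]
sil 91 z [0.0221 0.0554 0.0649] ((390.1492004394531, -359.5584716796875), (26.35620880126953, 23.68331527709961), 4.104769229888916)
[[376.0, -349.0], [378.0, -372.0], [404.0, -370.0], [402.0, -347.0]]
cyl 919 z [0.0196 0.0348 0.0425] ((528.9591674804688, 443.3243713378906), (67.59052276611328, 127.83905029296875), 85.40412139892578)
[[463.0, 415.0], [590.0, 405.0], [595.0, 472.0], [468.0, 482.0]]
plate 1050 z [0.0044 0.0082 0.0144] ((623.8837890625, -436.3122253417969), (133.28128051757812, 155.0963134765625), 89.392333984375)
[[546.0, -502.0], [701.0, -504.0], [702.0, -370.0], [547.0, -369.0]]
373 175 [ 0.73536592 -0.13247591  0.10865091]
415 182 [ 0.71466331 -0.25051841  0.11711978]
260 192 [0.6855672  0.19001263 0.08054548]
277 184 [0.72510778 0.14615599 0.03583185]
0.103326022387897 [0.64288304 0.16199129]
```

Call:
{"op": "step_arm", "data": {"plan": [{"dx": 0.326, "dy": -0.259, "dz": -0.063, "claw": 1}, {"dx": 0.326, "dy": -0.259, "dz": -0.063, "claw": 1}, {"dx": 0.326, "dy": -0.259, "dz": -0.063, "claw": 1}, {"dx": 0.326, "dy": -0.259, "dz": -0.063, "claw": 1}, {"dx": 0.326, "dy": -0.259, "dz": -0.063, "claw": 1}, {"dx": 0.326, "dy": -0.259, "dz": -0.063, "claw": 1}, {"dx": 0.326, "dy": -0.259, "dz": -0.063, "claw": 1}, {"dx": 0.326, "dy": -0.259, "dz": -0.063, "claw": 1}, {"dx": 0.326, "dy": -0.259, "dz": -0.063, "claw": 1}, {"dx": 0.326, "dy": -0.259, "dz": -0.063, "claw": 1}]}}

```text
$.plan[0]: bad value
```

Call:
{"op": "step_arm", "data": {"plan": [{"dx": 0.326, "dy": -0.259, "dz": -0.063, "claw": 1}, {"dx": 0.326, "dy": -0.259, "dz": -0.063, "claw": 1}, {"rz": 0.076, "claw": 1}, {"rz": 0.076, "claw": 1}, {"rz": 0.076, "claw": 1}, {"rz": 0.076, "claw": 1}, {"ry": 0.09, "claw": 1}, {"ry": 0.09, "claw": 1}, {"ry": 0.09, "claw": 1}]}}

```text
$.plan[0]: bad value
```

```bash
python3 -c "
from h import *
o=telemetry.get_obs()
for k in('time_s','qpos','ee_pos','eef_rot','force','grip_width'):print(k,o[k])"
```

```text
time_s 0.9
qpos [-1.37655460e+00  2.99885995e-01  1.52099651e+00  1.98039717e-05
  1.32068970e+00 -6.66135446e-02]
ee_pos [ 0.14184245 -0.5313895   0.22425474]
eef_rot [ 3.14157098e+00 -1.77843486e-05  2.60850368e-01]
force [ 0.81374209  0.30940229 -0.30107321]
grip_width 0.09398273209759807
```

Call:
{"op": "step_arm", "data": {"plan": [{"dx": 0.326, "dy": -0.259, "dz": -0.063, "rx": 0, "ry": 0, "rz": 0, "claw": 1}, {"dx": 0.326, "dy": -0.259, "dz": -0.063, "rx": 0, "ry": 0, "rz": 0, "claw": 1}, {"dx": 0.326, "dy": -0.259, "dz": -0.063, "rx": 0, "ry": 0, "rz": 0, "claw": 1}, {"dx": 0.326, "dy": -0.259, "dz": -0.063, "rx": 0, "ry": 0, "rz": 0, "claw": 1}, {"dx": 0.326, "dy": -0.259, "dz": -0.063, "rx": 0, "ry": 0, "rz": 0, "claw": 1}, {"dx": 0.326, "dy": -0.259, "dz": -0.063, "rx": 0, "ry": 0, "rz": 0, "claw": 1}, {"dx": 0.326, "dy": -0.259, "dz": -0.063, "rx": 0, "ry": 0, "rz": 0, "claw": 1}, {"dx": 0.326, "dy": -0.259, "dz": -0.063, "rx": 0, "ry": 0, "rz": 0, "claw": 1}, {"dx": 0.326, "dy": -0.259, "dz": -0.063, "rx": 0, "ry": 0, "rz": 0, "claw": 1}, {"dx": 0.326, "dy": -0.259, "dz": -0.063, "rx": 0, "ry": 0, "rz": 0, "claw": 1}]}}

```text
time_s: 1.9
ee_pos: [0.3907, -0.1955, 0.2878]
eef_rot: [3.141, -0.0, 0.261]
force: [-0.3, 0.0, -0.8]
grip_width: 0.0175
grip_force: 0.0
```

Call:
{"op": "step_arm", "data": {"plan": [{"dx": 0.326, "dy": -0.259, "dz": -0.063, "rx": 0, "ry": 0, "rz": 0, "claw": 1}, {"dx": 0.326, "dy": -0.259, "dz": -0.063, "rx": 0, "ry": 0, "rz": 0, "claw": 1}, {"dx": 0, "dy": 0, "dz": 0, "rx": 0, "ry": 0, "rz": 0.076, "claw": 1}, {"dx": 0, "dy": 0, "dz": 0, "rx": 0, "ry": 0, "rz": 0.076, "claw": 1}, {"dx": 0, "dy": 0, "dz": 0, "rx": 0, "ry": 0, "rz": 0.076, "claw": 1}, {"dx": 0, "dy": 0, "dz": 0, "rx": 0, "ry": 0, "rz": 0.076, "claw": 1}, {"dx": 0, "dy": 0, "dz": 0, "rx": 0, "ry": 0.09, "rz": 0, "claw": 1}, {"dx": 0, "dy": 0, "dz": 0, "rx": 0, "ry": 0.09, "rz": 0, "claw": 1}, {"dx": 0, "dy": 0, "dz": 0, "rx": 0, "ry": 0.09, "rz": 0, "claw": 1}, {"dx": 0, "dy": 0, "dz": 0, "rx": 0, "ry": 0, "rz": 0, "claw": 1}]}}

```text
time_s: 2.9
ee_pos: [0.4382, -0.1298, 0.2996]
eef_rot: [3.142, -0.427, -0.217]
force: [-0.2, -0.4, -0.7]
grip_width: 0.0008
grip_force: 0.0
```

```bash
python3 -c "
from h import *
o=telemetry.get_obs()
for k in('time_s','qpos','ee_pos','eef_rot','force','grip_width'):print(k,o[k])"
```

```text
time_s 2.9
qpos [-0.41272946 -0.20182456  1.92426395  0.09565529  1.00129054  1.3407429 ]
ee_pos [ 0.43822075 -0.12981991  0.29955038]
eef_rot [ 3.14153275 -0.4271441  -0.21718449]
force [-0.18939945 -0.37419482 -0.65279517]
grip_width 0.0008407394744511998
```

Call:
{"op": "step_arm", "data": {"plan": [{"dx": 0, "dy": 0, "dz": 0, "rx": 0, "ry": 0.076, "rz": 0, "claw": 1}, {"dx": 0, "dy": 0, "dz": 0, "rx": 0, "ry": 0.076, "rz": 0, "claw": 1}, {"dx": 0, "dy": 0, "dz": 0, "rx": 0, "ry": 0.076, "rz": 0, "claw": 1}, {"dx": -0.21, "dy": -0.011, "dz": 0.384, "rx": 0, "ry": 0, "rz": 0, "claw": 1}, {"dx": -0.21, "dy": -0.011, "dz": 0.384, "rx": 0, "ry": 0, "rz": 0, "claw": 1}, {"dx": -0.21, "dy": -0.011, "dz": 0.384, "rx": 0, "ry": 0, "rz": 0, "claw": 1}, {"dx": 0, "dy": 0, "dz": 0, "rx": 0, "ry": 0, "rz": 0, "claw": 1}]}}

```text
time_s: 3.6
ee_pos: [0.4755, -0.1337, 0.1679]
eef_rot: [-3.136, -0.77, -0.218]
force: [-0.9, 0.3, 0.1]
grip_width: 0.0007
grip_force: 0.0
```

```bash
python3 -c "
from h import *
o=telemetry.get_obs()
for k in('time_s','qpos','ee_pos','eef_rot','force','grip_width'):print(k,o[k])"
```

```text
time_s 3.6
qpos [-0.42391902 -0.0494596   2.2488466   0.68581444  0.23504154  0.74978339]
ee_pos [ 0.47545703 -0.13366156  0.16794534]
eef_rot [-3.13631437 -0.77040641 -0.21811037]
force [-0.85863354  0.33363836  0.11979895]
grip_width 0.0006930924829377768
```

Call:
{"op": "step_arm", "data": {"plan": [{"dx": 0, "dy": 0, "dz": 0, "rx": 0, "ry": -0.09, "rz": 0, "claw": 1}, {"dx": 0, "dy": 0, "dz": 0, "rx": 0, "ry": 0, "rz": 0, "claw": 1}, {"dx": -0.06, "dy": 0, "dz": 0.185, "rx": 0, "ry": 0, "rz": 0, "claw": 1}, {"dx": -0.06, "dy": 0, "dz": 0.185, "rx": 0, "ry": 0, "rz": 0, "claw": 1}, {"dx": -0.06, "dy": 0, "dz": 0.185, "rx": 0, "ry": 0, "rz": 0, "claw": 1}, {"dx": -0.06, "dy": 0, "dz": 0.185, "rx": 0, "ry": 0, "rz": 0, "claw": 1}, {"dx": 0, "dy": 0, "dz": 0, "rx": 0, "ry": 0, "rz": 0, "claw": 1}]}}

```text
time_s: 4.3
ee_pos: [0.5079, -0.1365, 0.1022]
eef_rot: [-3.126, -0.707, -0.214]
force: [-1.1, 0.6, 0.6]
grip_width: 0.0007
grip_force: 0.0
```

```bash
python3 -c "
from h import *
o=telemetry.get_obs()
for k in('time_s','qpos','ee_pos','eef_rot','force'):print(k,o[k])
p=viewer.camera('wrist');cv2.imwrite('pics/w1.png',p['img'][...,::-1])
M=p['tool_from_camera'];print(M)
from scipy.spatial.transform import Rotation as Ro
v,u=np.mgrid[:480,:640];z=p['z_map']
c=np.stack([(u-p['cx'])/p['fx']*z,(v-p['cy'])/p['fy']*z,z],-1)
w=(c@M[:3,:3].T+M[:3,3])@Ro.from_euler('xyz',o['eef_rot']).as_matrix().T+o['ee_pos']
f=np.array([.977,-.215]);l=np.array([.215,.977])
m=(z>0)&(abs(w[...,2]-.107)<.006);P=w[m]
s=(P[:,:2]-[.5465,-.148])@f;t=(P[:,:2]-[.5465,-.148])@l
print(m.sum(),np.median(P[:,2]))
for a in np.arange(-.1,.1,.02):
  k=(t>a)&(t<a+.02)
  if k.sum()>5:print(round(a,2),k.sum(),np.percentile(s[k],[1,5,50]).round(4))
print(np.percentile(t,[1,99]))
"
```

```text
time_s 4.3
qpos [-0.39619743  0.174324    2.18211221  0.98984738  0.15981124  0.44716219]
ee_pos [ 0.50788464 -0.13647068  0.10215457]
eef_rot [-3.12627127 -0.70733847 -0.21363635]
force [-1.05752909  0.5689196   0.60073787]
[[-9.47016160e-05 -9.59671747e-01 -2.81122977e-01  8.09086841e-02]
 [ 9.99999722e-01 -2.98629344e-04  6.82564467e-04  3.39968407e-04]
 [-7.38989405e-04 -2.81122834e-01  9.59671509e-01 -1.59581621e-01]
 [ 0.00000000e+00  0.00000000e+00  0.00000000e+00  1.00000000e+00]]
76460 0.10557437236551771
-0.1 6326 [0.0025 0.0059 0.0668]
-0.08 8121 [0.0023 0.0059 0.0671]
-0.06 8103 [0.0024 0.0059 0.0647]
-0.04 8072 [0.0024 0.0058 0.0672]
-0.02 8333 [-0.0362  0.0025  0.0641]
0.0 8489 [-0.038  -0.031   0.0621]
0.02 7961 [0.0023 0.0058 0.0674]
0.04 7959 [0.0023 0.0057 0.0653]
0.06 7897 [0.0024 0.0059 0.0672]
0.08 5199 [0.0024 0.0062 0.068 ]
[-0.09369584  0.09124269]
```

View pics/w1.png

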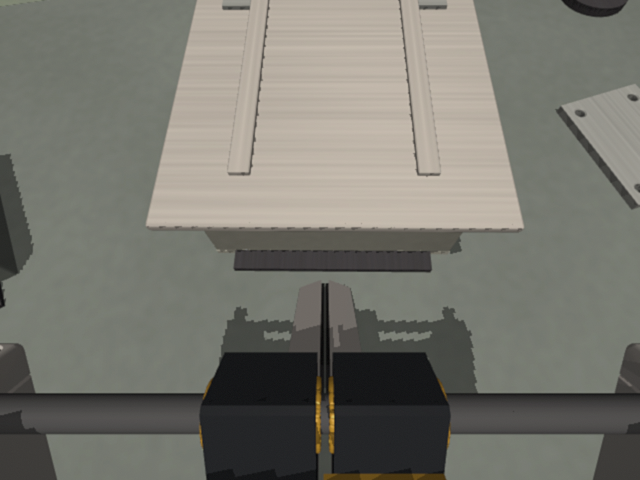

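Call:
{"op": "step_arm", "data": {"plan": [{"dx": 0, "dy": 0, "dz": 0, "rx": 0, "ry": -0.07, "rz": 0, "claw": 1}, {"dx": 0, "dy": 0, "dz": 0, "rx": 0, "ry": 0, "rz": 0, "claw": 1}, {"dx": -0.045, "dy": 0.015, "dz": 0.067, "rx": 0, "ry": 0, "rz": 0, "claw": 1}, {"dx": -0.045, "dy": 0.015, "dz": 0.067, "rx": 0, "ry": 0, "rz": 0, "claw": 1}, {"dx": 0, "dy": 0, "dz": 0, "rx": 0, "ry": 0, "rz": 0, "claw": 1}, {"dx": 0, "dy": 0, "dz": 0, "rx": 0, "ry": 0, "rz": 0, "claw": 1}]}}

```text
time_s: 4.95
ee_pos: [0.5108, -0.1358, 0.0876]
eef_rot: [-3.113, -0.673, -0.211]
force: [0.7, -0.0, -1.1]
grip_width: 0.0002
grip_force: 0.0
```

```bash
cat >> h.py <<'E'
from scipy.spatial.transform import Rotation as Ro
def st():
    o=telemetry.get_obs()
    for k in('time_s','qpos','ee_pos','eef_rot','force'):print(k,np.round(o[k],4))
    return o
def wcloud():
    o=st();p=viewer.camera('wrist');M=p['tool_from_camera']
    v,u=np.mgrid[:480,:640];z=p['z_map']
    c=np.stack([(u-p['cx'])/p['fx']*z,(v-p['cy'])/p['fy']*z,z],-1)
    w=(c@M[:3,:3].T+M[:3,3])@Ro.from_euler('xyz',o['eef_rot']).as_matrix().T+o['ee_pos']
    w[z==0]=np.nan
    return p,w
E
python3 -c "
from h import *
p,w=wcloud()
f=np.array([.977,-.215]);l=np.array([.215,.977])
d=w[...,:2]-[.5485,-.1484];s=d@f;t=d@l
for u in(200,270,400):
  print(u,[(v,*(np.round([1000*s[v,u],1000*w[v,u,2]],0))) for v in range(150,300,10)])
"
```

```text
time_s 4.95
qpos [-0.3984  0.2147  2.162   0.9476  0.1791  0.4826]
ee_pos [ 0.5108 -0.1358  0.0876]
eef_rot [-3.1127 -0.6726 -0.2106]
force [ 0.7185 -0.0029 -1.1357]
200 [(150, np.float64(37.0), np.float64(105.0)), (160, np.float64(31.0), np.float64(105.0)), (170, np.float64(25.0), np.float64(106.0)), (180, np.float64(19.0), np.float64(106.0)), (190, np.float64(14.0), np.float64(106.0)), (200, np.float64(9.0), np.float64(106.0)), (210, np.float64(4.0), np.float64(105.0)), (220, np.float64(0.0), np.float64(102.0)), (230, np.float64(40.0), np.float64(-1.0)), (240, np.float64(32.0), np.float64(-1.0)), (250, np.float64(24.0), np.float64(-2.0)), (260, np.float64(16.0), np.float64(-1.0)), (270, np.float64(8.0), np.float64(-1.0)), (280, np.float64(1.0), np.float64(-2.0)), (290, np.float64(-7.0), np.float64(-1.0))]
270 [(150, np.float64(37.0), np.float64(106.0)), (160, np.float64(32.0), np.float64(105.0)), (170, np.float64(26.0), np.float64(105.0)), (180, np.float64(19.0), np.float64(107.0)), (190, np.float64(14.0), np.float64(106.0)), (200, np.float64(9.0), np.float64(106.0)), (210, np.floa
[... 320 characters left out ...]
.0)), (290, np.float64(-5.0), np.float64(-2.0))]
400 [(150, np.float64(38.0), np.float64(106.0)), (160, np.float64(32.0), np.float64(105.0)), (170, np.float64(26.0), np.float64(105.0)), (180, np.float64(20.0), np.float64(106.0)), (190, np.float64(15.0), np.float64(105.0)), (200, np.float64(10.0), np.float64(106.0)), (210, np.float64(5.0), np.float64(106.0)), (220, np.float64(1.0), np.float64(104.0)), (230, np.float64(30.0), np.float64(26.0)), (240, np.float64(30.0), np.float64(9.0)), (250, np.float64(24.0), np.float64(4.0)), (260, np.float64(16.0), np.float64(4.0)), (270, np.float64(11.0), np.float64(-2.0)), (280, np.float64(3.0), np.float64(-0.0)), (290, np.float64(-4.0), np.float64(-0.0))]
```

Call:
{"op": "step_arm", "data": {"plan": [{"dx": 0.097, "dy": 0.013, "dz": 0.077, "rx": 0, "ry": 0, "rz": 0, "claw": 1}, {"dx": 0.097, "dy": 0.013, "dz": 0.077, "rx": 0, "ry": 0, "rz": 0, "claw": 1}, {"dx": 0.097, "dy": 0.013, "dz": 0.077, "rx": 0, "ry": 0, "rz": 0, "claw": 1}, {"dx": 0, "dy": 0, "dz": 0, "rx": 0, "ry": 0, "rz": 0, "claw": 1}, {"dx": 0, "dy": 0, "dz": 0, "rx": 0, "ry": 0, "rz": 0, "claw": 1}]}}

```text
time_s: 5.5
ee_pos: [0.5461, -0.1465, 0.0867]
eef_rot: [-3.113, -0.671, -0.21]
force: [-0.4, -0.8, -0.4]
grip_width: 0.0004
grip_force: 0.0
```

```bash
python3 -c "
from h import *
st()"
```

```text
time_s 5.5
qpos [-0.389   0.2854  2.0675  0.8272  0.19    0.6116]
ee_pos [ 0.5461 -0.1465  0.0867]
eef_rot [-3.1126 -0.6712 -0.2104]
force [-0.3581 -0.7994 -0.4473]
```

Call:
{"op": "step_arm", "data": {"plan": [{"dx": 0.025, "dy": 0, "dz": -0.031, "rx": 0, "ry": 0, "rz": 0, "claw": 1}, {"dx": 0.025, "dy": 0, "dz": -0.031, "rx": 0, "ry": 0, "rz": 0, "claw": 1}, {"dx": 0.025, "dy": 0, "dz": -0.031, "rx": 0, "ry": 0, "rz": 0, "claw": 1}, {"dx": 0.025, "dy": 0, "dz": -0.031, "rx": 0, "ry": 0, "rz": 0, "claw": 1}, {"dx": 0, "dy": 0, "dz": 0, "rx": 0, "ry": 0, "rz": 0, "claw": 1}]}}

```text
time_s: 6.0
ee_pos: [0.5456, -0.1465, 0.1024]
eef_rot: [-3.112, -0.67, -0.21]
force: [-4.1, 1.8, -1.6]
grip_width: 0.0006
grip_force: 2.0
```

```bash
python3 -c "
from h import *
st()"
```

```text
time_s 6.0
qpos [-0.3899  0.2513  2.0611  0.6921  0.2209  0.749 ]
ee_pos [ 0.5456 -0.1465  0.1024]
eef_rot [-3.1121 -0.6701 -0.2104]
force [-4.085   1.795  -1.6396]
```

Call:
{"op": "step_arm", "data": {"plan": [{"dx": 0.041, "dy": 0, "dz": -0.04, "rx": 0, "ry": 0, "rz": 0, "claw": 1}, {"dx": 0.041, "dy": 0, "dz": -0.04, "rx": 0, "ry": 0, "rz": 0, "claw": 1}, {"dx": 0.041, "dy": 0, "dz": -0.04, "rx": 0, "ry": 0, "rz": 0, "claw": 1}, {"dx": 0.041, "dy": 0, "dz": -0.04, "rx": 0, "ry": 0, "rz": 0, "claw": 1}, {"dx": 0.045, "dy": 0, "dz": -0.035, "rx": 0, "ry": 0, "rz": 0, "claw": 1}, {"dx": 0.045, "dy": 0, "dz": -0.035, "rx": 0, "ry": 0, "rz": 0, "claw": 1}, {"dx": 0.045, "dy": 0, "dz": -0.035, "rx": 0, "ry": 0, "rz": 0, "claw": 1}, {"dx": 0.045, "dy": 0, "dz": -0.035, "rx": 0, "ry": 0, "rz": 0, "claw": 1}]}}

```text
time_s: 6.8
ee_pos: [0.5526, -0.1483, 0.1458]
eef_rot: [-3.111, -0.666, -0.21]
force: [-9.6, 5.9, -0.0]
grip_width: 0.0001
grip_force: 4.3
```

```bash
cat >> h.py <<'E'
def hood():
    # angle from plate points in top camera, fit in box frame
    p=viewer.camera("top");w=cloud(p);f=np.array([.977,-.215]);l=np.array([.215,.977])
    d=w[...,:2]-[.5485,-.1484];s=d@f-.19;t=d@l;z=w[...,2]-.104
    m=(s>-.2)&(s<-.02)&(abs(t)<.08)&(z>.004)&(p["img"].min(-1)>90)
    r=np.hypot(s,z);m&=(r<.2)
    a=np.arctan2(z[m]-.0,-s[m])-np.arcsin(.003/r[m])
    print("hood deg",m.sum(),np.degrees(np.percentile(a,[10,30,50,70,90])).round(1));return p
E
python3 -c "
from h import *
st();hood()"
```

```text
time_s 6.8
qpos [-0.388   0.1819  2.0131  0.4552  0.3234  0.9954]
ee_pos [ 0.5526 -0.1483  0.1458]
eef_rot [-3.1107 -0.6663 -0.2102]
force [-9.5886  5.8531 -0.0492]
hood deg 3043 [14.  15.8 16.8 17.8 19.8]
```

Call:
{"op": "step_arm", "data": {"plan": [{"dx": 0.027, "dy": -0.003, "dz": -0.042, "rx": 0, "ry": 0, "rz": 0, "claw": 1}, {"dx": 0.027, "dy": -0.003, "dz": -0.042, "rx": 0, "ry": 0, "rz": 0, "claw": 1}, {"dx": 0.031, "dy": 0, "dz": -0.039, "rx": 0, "ry": 0, "rz": 0, "claw": 1}, {"dx": 0.031, "dy": 0, "dz": -0.039, "rx": 0, "ry": 0, "rz": 0, "claw": 1}]}}

```text
time_s: 7.25
ee_pos: [0.5533, -0.1493, 0.1676]
eef_rot: [-3.112, -0.671, -0.211]
force: [-0.0, -0.5, -3.6]
grip_width: 0.0006
grip_force: 1.3
```

```bash
python3 -c "
from h import *
st();hood()"
```

```text
time_s 7.25
qpos [-0.3886  0.1454  1.9962  0.3964  0.3672  1.0579]
ee_pos [ 0.5533 -0.1493  0.1676]
eef_rot [-3.1125 -0.6709 -0.2106]
force [-0.0348 -0.5378 -3.5552]
hood deg 2887 [19.4 21.  21.9 22.9 24.8]
```

Call:
{"op": "step_arm", "data": {"plan": [{"dx": 0.056, "dy": 0, "dz": -0.028, "rx": 0, "ry": 0, "rz": 0, "claw": 1}, {"dx": 0.056, "dy": 0, "dz": -0.028, "rx": 0, "ry": 0, "rz": 0, "claw": 1}, {"dx": 0.056, "dy": 0, "dz": -0.028, "rx": 0, "ry": 0, "rz": 0, "claw": 1}, {"dx": 0.056, "dy": 0, "dz": -0.028, "rx": 0, "ry": 0, "rz": 0, "claw": 1}, {"dx": 0.059, "dy": 0, "dz": -0.02, "rx": 0, "ry": 0, "rz": 0, "claw": 1}, {"dx": 0.059, "dy": 0, "dz": -0.02, "rx": 0, "ry": 0, "rz": 0, "claw": 1}, {"dx": 0.059, "dy": 0, "dz": -0.02, "rx": 0, "ry": 0, "rz": 0, "claw": 1}, {"dx": 0.059, "dy": 0, "dz": -0.02, "rx": 0, "ry": 0, "rz": 0, "claw": 1}]}}

```text
time_s: 8.1
ee_pos: [0.5771, -0.1548, 0.2112]
eef_rot: [-3.112, -0.671, -0.211]
force: [-0.3, 1.6, -3.6]
grip_width: 0.0003
grip_force: 1.4
```

```bash
python3 -c "
from h import *
st();hood()"
```

```text
time_s 8.1
qpos [-0.3798  0.133   1.8924  0.2965  0.4742  1.1719]
ee_pos [ 0.5771 -0.1548  0.2112]
eef_rot [-3.1124 -0.6708 -0.2105]
force [-0.3266  1.6201 -3.5656]
hood deg 2202 [35.2 36.3 37.  37.7 39.2]
```

Call:
{"op": "step_arm", "data": {"plan": [{"dx": 0.06, "dy": 0, "dz": -0.013, "rx": 0, "ry": 0, "rz": 0, "claw": 1}, {"dx": 0.06, "dy": 0, "dz": -0.013, "rx": 0, "ry": 0, "rz": 0, "claw": 1}, {"dx": 0.05, "dy": 0, "dz": -0.008, "rx": 0, "ry": 0, "rz": 0, "claw": 1}, {"dx": 0.04, "dy": 0, "dz": -0.005, "rx": 0, "ry": 0, "rz": 0, "claw": 1}, {"dx": 0.02, "dy": 0, "dz": -0.002, "rx": 0, "ry": 0, "rz": 0, "claw": 1}, {"dx": 0, "dy": 0, "dz": 0, "rx": 0, "ry": 0, "rz": 0, "claw": 1}]}}

```text
time_s: 8.75
ee_pos: [0.5923, -0.1584, 0.2286]
eef_rot: [-3.113, -0.672, -0.211]
force: [-0.1, 0.4, -0.5]
grip_width: 0.0008
grip_force: 0.1
```

```bash
python3 -c "
from h import *
st();p=hood()
s=viewer.camera('scene');cv2.imwrite('pics/s2.png',np.vstack([p['img'][120:330,200:520],s['img'][170:400,150:470]])[...,::-1])"
```

```text
time_s 8.75
qpos [-0.3746  0.1452  1.8341  0.2665  0.5163  1.2085]
ee_pos [ 0.5923 -0.1584  0.2286]
eef_rot [-3.1128 -0.6717 -0.2106]
force [-0.0943  0.4248 -0.5005]
hood deg 1790 [42.6 43.6 44.1 44.6 45.9]
```

View pics/s2.png

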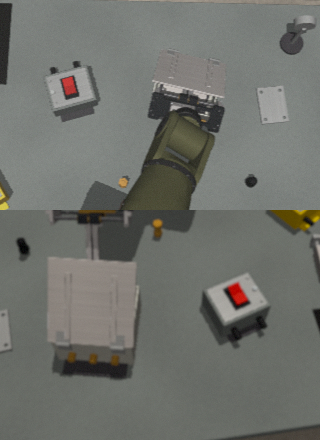

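The hood is at about 44° and still touching the finger. The box and the loose parts have not moved. I'm letting go now.

Call:
{"op": "step_arm", "data": {"plan": [{"dx": -0.08, "dy": 0, "dz": -0.1, "rx": 0, "ry": 0, "rz": 0, "claw": 1}, {"dx": -0.05, "dy": 0, "dz": -0.45, "rx": 0, "ry": 0, "rz": 0, "claw": 1}, {"dx": 0, "dy": 0, "dz": -0.45, "rx": 0, "ry": 0, "rz": 0, "claw": 1}, {"dx": 0, "dy": 0, "dz": -0.3, "rx": 0, "ry": 0, "rz": 0, "claw": 1}]}}

```text
time_s: 9.25
ee_pos: [0.5011, -0.1427, 0.3244]
eef_rot: [-3.113, -0.673, -0.21]
force: [-0.2, 0.2, -0.2]
grip_width: 0.0004
grip_force: 0.0
```

```bash
python3 -c "
from h import *
st();hood()"
```

```text
time_s 9.25
qpos [-0.4261 -0.1658  1.912   0.2379  0.7524  1.2253]
ee_pos [ 0.5011 -0.1427  0.3244]
eef_rot [-3.1133 -0.6735 -0.2104]
force [-0.2216  0.1739 -0.2285]
hood deg 2526 [27.7 29.2 30.  30.8 32.4]
```

Call:
{"op": "step_arm", "data": {"plan": [{"dx": 0, "dy": 0, "dz": 0, "rx": 0, "ry": 0, "rz": 0, "claw": 1}, {"dx": 0, "dy": 0, "dz": 0, "rx": 0, "ry": 0, "rz": 0, "claw": 1}, {"dx": 0, "dy": 0, "dz": 0, "rx": 0, "ry": 0, "rz": 0, "claw": 1}, {"dx": 0, "dy": 0, "dz": 0, "rx": 0, "ry": 0, "rz": 0, "claw": 1}, {"dx": 0, "dy": 0, "dz": 0, "rx": 0, "ry": 0, "rz": 0, "claw": 1}, {"dx": 0, "dy": 0, "dz": 0, "rx": 0, "ry": 0, "rz": 0, "claw": 1}, {"dx": 0, "dy": 0, "dz": 0, "rx": 0, "ry": 0, "rz": 0, "claw": 1}, {"dx": 0, "dy": 0, "dz": 0, "rx": 0, "ry": 0, "rz": 0, "claw": 1}, {"dx": 0, "dy": 0, "dz": 0, "rx": 0, "ry": 0, "rz": 0, "claw": 1}, {"dx": 0, "dy": 0, "dz": 0, "rx": 0, "ry": 0, "rz": 0, "claw": 1}]}}

```text
time_s: 10.3
ee_pos: [0.5022, -0.1429, 0.322]
eef_rot: [-3.113, -0.671, -0.211]
force: [0.5, -0.1, 0.7]
grip_width: 0.0006
grip_force: 0.0
```

```bash
python3 -c "
from h import *
st();hood()"
```

```text
time_s 10.3
qpos [-0.4253 -0.1604  1.9121  0.2383  0.7495  1.2249]
ee_pos [ 0.5022 -0.1429  0.322 ]
eef_rot [-3.1125 -0.6709 -0.2106]
force [ 0.4624 -0.1096  0.6731]
hood deg 1486 [0.7 1.4 2.1 3.3 6.9]
```

Call:
{"op": "step_arm", "data": {"plan": [{"dx": 0, "dy": 0, "dz": 0, "rx": 0, "ry": 0, "rz": 0, "claw": 1}, {"dx": 0, "dy": 0, "dz": 0, "rx": 0, "ry": 0, "rz": 0, "claw": 1}, {"dx": 0, "dy": 0, "dz": 0, "rx": 0, "ry": 0, "rz": 0, "claw": 1}, {"dx": 0, "dy": 0, "dz": 0, "rx": 0, "ry": 0, "rz": 0, "claw": 1}, {"dx": 0, "dy": 0, "dz": 0, "rx": 0, "ry": 0, "rz": 0, "claw": 1}, {"dx": 0, "dy": 0, "dz": 0, "rx": 0, "ry": 0, "rz": 0, "claw": 1}, {"dx": 0, "dy": 0, "dz": 0, "rx": 0, "ry": 0, "rz": 0, "claw": 1}, {"dx": 0, "dy": 0, "dz": 0, "rx": 0, "ry": 0, "rz": 0, "claw": 1}, {"dx": 0, "dy": 0, "dz": 0, "rx": 0, "ry": 0, "rz": 0, "claw": 1}, {"dx": 0, "dy": 0, "dz": 0, "rx": 0, "ry": 0, "rz": 0, "claw": 1}]}}

```text
time_s: 11.35
ee_pos: [0.5022, -0.1429, 0.322]
eef_rot: [-3.113, -0.671, -0.211]
force: [-0.0, -0.6, -0.2]
grip_width: 0.0009
grip_force: 0.0
```

```bash
python3 -c "
from h import *
st();hood()"
```

```text
time_s 11.35
qpos [-0.4254 -0.1604  1.9121  0.2383  0.7495  1.2249]
ee_pos [ 0.5022 -0.1429  0.322 ]
eef_rot [-3.1125 -0.6709 -0.2106]
force [-0.0458 -0.6083 -0.1527]
hood deg 1533 [0.7 1.4 2.1 3.2 6.4]
```

```bash
python3 -c "
from h import *
s=viewer.camera('scene');cv2.imwrite('pics/s3.png',s['img'][100:400,100:520][...,::-1])"
```

```text
(no output)
```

View pics/s3.png

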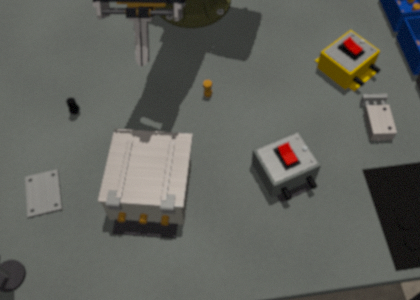

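The hood is shut at (148,170) and the arm is clear at (140,50). The rocker at (288,154) is untouched and the loose parts are where they were. Since the hood dropped by itself, the rocker stays off, and I'm handing in.

```bash
python3 -c "
from station import hand_in
print(hand_in())"
```

```text
the job is handed in; nothing more can be done
None
```

I lifted the hood to about 44° and let go; it dropped shut by itself within about 1.5 s, so I left it shut and the rocker off, and handed the job in (highest force read was about 11 N, loose parts not disturbed).

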